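Lock the reel on its spindle with a hitch pin

ROBOT

A 7-joint arm with a two-finger parallel gripper is mounted at the origin on the work surface; the furniture and walls round the work are solid. World frame = base frame: x ahead of the robot, y to its left, z up, the work surface at z = 0. Lengths are in m, angles in rad, forces in N, time in s.
With the tool pointing down it reaches from about 0.4 to 0.75 m from the base axis. Payload 19.5 kg.
Tool frame: the origin (TCP) lies between the finger pads; the fingertips stand 14 mm ahead of it and the grasp point (between the pads) lies 5 mm behind it (arm.tcp_to_tips is the distance from the TCP to the fingertips, in m); z points along the fingers, y is the direction in which the jaws open and shut (so a half turn about z gives the same grasp; the last joint's range is limited). The gripper opens to 85 mm and grips with 20 to 120 N. Pads are 22 mm wide; open, the fingers measure 114 mm over their backs; the gripper's body (76 mm by 85 mm) begins 54 mm behind the grasp point. The pads swing forward as they close: fully open they stand 13 mm farther back than shut.
Start: joints at [1.283, 0.707, -0.028, 1.485, 0.022, 0.951, -0.075], TCP at [0.14, -0.558, 0.245] pointing down, gripper open.
Joint ranges: [-2.71, 2.71], [-0.32, 2.16], [-1.57, 1.52], [0, 2.45], [-1.46, 4.6], [0, 2.02], [-2.83, 2.83]. Speed limits (rad/s): [1.89, 1.89, 2.57, 2.57, 3.01, 3.01, 3.01].

INTERFACE

Orientations are given as a unit quaternion [w, x, y, z].
In Python, from workcell import arm gives the robot as it stands.
- The arm moves only by the tool step_arm, never from a script. Its arguments are lists of equal length, an entry for each row: "xyz": the shift along the tool's x, y, z in cm, a list of three; "spin": the turn about the tool's z in degrees. A call has exactly 10 rows; each row is the pose to reach, as a shift and turn from the pose commanded when the call began, along the tool's axes at that moment; what a row does not reach only later rows make up. A row lasts 1/12 s, in which the tool goes at most 41.7 mm and 7.16 degrees, less where a joint would pass 70% of its speed; a pose out of reach is approached as far as the arm can. A call with a gripper value outside its range is refused whole. "gripper" is the finger opening in cm, from 0 to 8.54, set as the call begins (left out, the last holds). The fingers move at their own pace and stop on an object; "newtons" is the grip in N (left out, the last holds). Time passes only in rows, so rows that repeat a pose let the fingers close, or fill a call up. It gives the time, the measured TCP pose, the force and the opening at its end, in the units of the state.
- arm.state(): the state, without advancing time (a new reading comes with each control period).
- arm.camera(name): name is "side" or "top"; returns the picture (384x512x3 uint8, red, green, blue); there is no depth.
- arm.camera_params(name): a dict with "fov_y" (degrees; the focal length in pixels is half the picture's height over the tangent of half this angle, whatever the lens; pixels are square), "cx", "cy" (the principal point, pixels), "xyz" and "attitude" of the camera in the world. Camera axes: x right, y down, z forward; pixel columns grow to the right and rows downward; lengths in m; the calibration is good to about 2 mm. A picture is of the moment at which its call begins. camera_params takes no time and is no camera call.
- arm.close_job(): hands the job in, once; it reports no verdict.
The state is a dict: "t": time; "joint_positions": joint angles; "dq": joint speeds; "effort": joint torques, N m; "tool_pos": TCP position; "ee_rot": TCP orientation; "ft_force": force on the tool from outside, world axes, zero at the start; "ft_torque": the same for the moment, N m; "opening": finger opening in m.
Only numpy, scipy, OpenCV 4.12 (cv2) and the standard library are available. Lean on these libraries where they do the work, as an engineer would, in place of code of your own. Each camera call takes 0.05 s, during which the arm holds its last target. There are 200 camera calls.

TASK

Take the red-headed hitch pin out of the wooden block and push it down through the cross hole near the end of the reel stand's spindle, loop pointing out past the spindle's end, until its shoulder sits on the spindle; feel for the hole gently, without forcing the pin. Then swing the pin's sprung loop down over the spindle's end until it snaps shut under the pin, and let go. Leave everything else on the table where it is.

Things in the scene. Friction and masses are not known exactly. Their poses are not given: they have to be found in the camera images.
- pin_grip (a point): Centre of the hitch pin's red grip, 34 mm above the shoulder's underside. z up along the pin, x the way the open loop points, y along the loop's pivot. The grip is 20 mm (x) by 16 mm (y) and ends 46 mm above the shoulder's underside; close the fingers along y, with fingertips no lower than 14 mm above the shoulder's underside (loop wire below). Pin and loop weigh about 95 g
- pin_shoulder (a point): Centre of the underside of the hitch pin's round shoulder (18 mm diameter, 6 mm high), axes as pin_grip. Below it is the steel shank: 8 mm diameter, 30 mm long, its last 3.5 mm tapering to 4.4 mm. The loop's pivot is on the pin's axis, 8 mm above this point
- hitch_pin: The red-headed hitch pin with its loop; origin and axes as pin_shoulder. At the start it stands upright in the wooden block, shoulder on the block's top, loop open and pointing roughly the way the spindle points (within about 1.5 rad)
- pin_loop (a joint): Angle of the pin's wire loop: 0 open (10 degrees above level, to the pin's +x), 1.745 shut at its stop (along the shank, bar just below the tip). Over-centre spring, dead centre 0.785: below it springs open, above it snaps shut by itself. The bar takes about 4 N to start. It passes round the spindle's end with some 3 mm to spare, and only if the pin is fully down
- loop_bar (a point): Middle of the loop's cross bar, 42 mm from the pivot. The loop is of 5 mm round wire, 39 mm wide between wire centres; the bar is straight for 24 mm
- park_block: Fixed wooden block 50 x 46 x 38 mm high with a vertical through hole of 10 mm in which the pin is parked, shoulder on its top. Origin at the centre of its underside, z up
- reel_stand: Blue fixed stand holding a reel (150 mm diameter, 58 mm wide) on a level steel spindle. Origin on the table below the nominal cross hole; +x along the spindle out of its free end, z up. Spindle axis at 95 mm height; its end is a square nose 22 x 22 mm, top face at 106 mm, ending 18 mm beyond the hole's centre. The reel's near flange is about 55 mm behind the origin, its top 170 mm high
- hole_nominal (a point): Nominal mouth of the vertical cross hole in the nose's top face, axes as reel_stand. The hole is 9.5 mm wide with a 1.5 mm chamfer, goes right through, and lies on the centre line (y = 0), but the spindle was left with end play: hole and nose lie up to 7 mm either way along x from here, which no reading shows; find it by touch or sight. The spindle resists sliding with 80 N
- capacitor_a: Bystander: dark blue capacitor, 25 mm diameter, 46 mm tall, origin at its underside
- capacitor_b: Bystander: dark blue capacitor, 25 mm diameter, 40 mm tall, origin at its underside
- star_knob: Bystander: black star knob, 36 mm wide, 38 mm tall, origin at its underside
- red_cutters: Bystander: red-handled side cutters lying flat, 151 x 47 x 12 mm, origin at the underside

How it is judged:
On the way:
1. the pin is pushed through the spindle's cross hole down to its shoulder, loop still open (z of pin_shoulder in the frame of reel_stand between 0.103 and 0.109 m and y of pin_shoulder in the frame of reel_stand between -0.004 and 0.004 m and x of pin_shoulder in the frame of reel_stand between -0.011 and 0.011 m and angle between hitch_pin's own z axis and vertical below 0.2 rad and value of joint pin_loop below 0.6 rad), for 0.2 s.
At the end, for the whole second after the job is handed in: The pin stands in the cross hole, upright within 0.2 rad, shoulder within 3 mm of the spindle's top face, axis within 4 mm of the spindle's centre line and 11 mm of the nominal hole; the loop is shut (over 1.6 rad), its bar below the spindle; the pin is released and at rest (z of pin_shoulder in the frame of reel_stand between 0.103 and 0.109 m and y of pin_shoulder in the frame of reel_stand between -0.004 and 0.004 m and x of pin_shoulder in the frame of reel_stand between -0.011 and 0.011 m and angle between hitch_pin's own z axis and vertical below 0.2 rad and value of joint pin_loop above 1.6 rad and z of loop_bar in the frame of reel_stand below 0.08 m and linear speed of hitch_pin below 0.02 m/s); the robot touches nothing.
It fails at once if the pin (or its loop) is forced against the stand or spindle with more than 70 N (contact force between hitch_pin and reel_stand above 70 N).
It fails at once if the robot hits the stand, spindle or reel with more than 25 N (contact force between any of the arm, the fingers and reel_stand above 25 N).
It fails at once if a bystander is moved by more than 30 mm (distance of any of capacitor_a, capacitor_b, star_knob, red_cutters from where it was at the start of the episode above 0.03 m).
It also fails if it takes over 61 s, if anything falls off the work surface, if the arm or the gripper's body presses on something with over 40 N, if the wrist force passes 120 N, or if a joint passes its speed limit or range.

## Working session

There is one attempt and no reset: what is moved stays moved. The work goes in short steps, Python scripts to look and compute and a tool call to move; the robot and the scene stay as the last step left them, time stands still between calls to the robot, and variables do not carry over. Pictures are saved under pics/ and viewed, about 8 in all and at most 12, crops included, and the job is handed in when it is done.

Besides the shell and the picture viewer there is one more tool, called after "Emit:" in YAML: its name, and indented under it one key for each argument. step_arm: Moves the arm, as the interface text tells. Its arguments: {"type":"object","properties":{"xyz":{"type":"array","items":{"type":"array","items":{"type":"number"}}},"spin":{"type":"array","items":{"type":"number"}},"gripper":{"type":"number"},"newtons":{"type":"number"}},"required":["xyz","spin"]}

```bash
ls; mkdir -p pics
python3 - <<'E'
from workcell import arm
import cv2
s=arm.state(); print({k:s[k] for k in('t','tool_pos','ee_rot','ft_force','opening')})
for n in('side','top'):
    print(n,arm.camera_params(n))
    cv2.imwrite(f'pics/{n}0.png',arm.camera(n)[:,:,::-1])
E
```

```text
pics
{'t': 0.0, 'tool_pos': array([ 0.13987545, -0.55748019,  0.24484115]), 'ee_rot': array([-5.20209754e-04,  9.92454115e-01,  1.22615466e-01, -7.85337046e-05]), 'ft_force': array([ 0.0901316 , -0.58203181, -0.10846916]), 'opening': 0.08530850830885466}
side {'fov_y': 42.9650532865998, 'cx': 253.52761830767483, 'cy': 184.62927882998778, 'xyz': array([ 0.4005342 , -1.05019752,  0.52520477]), 'attitude': array([-0.49406523,  0.86680911, -0.05885005,  0.03283593])}
top {'fov_y': 42.23493330292016, 'cx': 256.7755859309805, 'cy': 191.95974879737028, 'xyz': array([ 0.37606376, -0.31602344,  1.01318805]), 'attitude': array([-0.04327508,  0.71558866, -0.69573968,  0.0447932 ])}
```

View pics/side0.png

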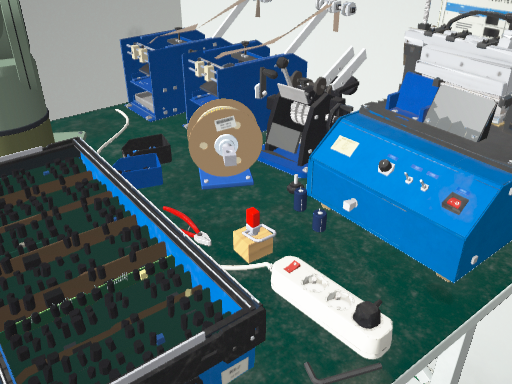

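View pics/top0.png

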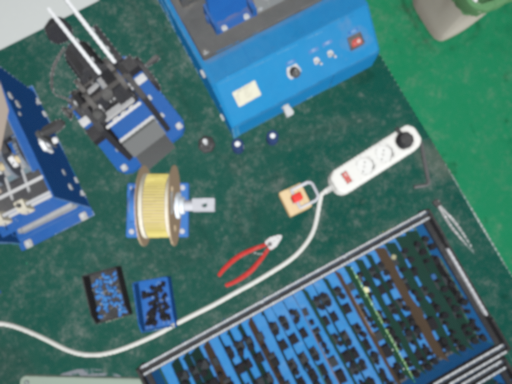

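```bash
cat > h.py <<'E'
from workcell import arm
import cv2, numpy as np
from scipy.spatial.transform import Rotation as R
def cam(n):
    p=arm.camera_params(n); f=192/np.tan(np.radians(p['fov_y']/2)); q=p['attitude']
    return f,p['cx'],p['cy'],p['xyz'],R.from_quat(q,scalar_first=True)
def ray(n,uv,z):
    f,cx,cy,o,r=cam(n); d=r.apply([(uv[0]-cx)/f,(uv[1]-cy)/f,1]); return o+d*(z-o[2])/d[2]
def proj(n,P):
    f,cx,cy,o,r=cam(n); c=r.inv().apply(np.asarray(P)-o); return c[...,0]/c[...,2]*f+cx, c[...,1]/c[...,2]*f+cy
def crop(n,x0,y0,w,h,k,name,im=None):
    im=arm.camera(n) if im is None else im
    cv2.imwrite('pics/'+name,cv2.resize(im[y0:y0+h,x0:x0+w,::-1],None,fx=k,fy=k,interpolation=cv2.INTER_CUBIC))
E
python3 - <<'E'
from h import *
for n in('side','top'):print(n,proj(n,np.array([arm.state()['tool_pos'],[0,0,0],[.5,0,0],[0,-.5,0]])))
t=cv2.imread('pics/top0.png')[:,:,::-1]; s=cv2.imread('pics/side0.png')[:,:,::-1]
a=t[160:240,120:320]; b=s[95:275,180:330]
A=cv2.resize(a,None,fx=4,fy=4,interpolation=cv2.INTER_CUBIC)
B=cv2.resize(b,None,fx=3.3333334,fy=3.3333334,interpolation=cv2.INTER_CUBIC)
cv2.imwrite('pics/topc.png',A[:,:,::-1]); cv2.imwrite('pics/sidec.png',B[:,:,::-1])
print('block/head top',ray('top',(296,198),.08),ray('side',(253,218),.08))
print('nose top',ray('top',(203,204),.106),ray('side',(230,158),.1))
E
```

```text
side (array([-43.24689573,  18.79018497, 236.07747051, -78.60921984]), array([194.31612511, 162.58714695, 149.21747074, 327.28223722]))
top (array([413.9834636 ,  85.44280024, 102.66801048, 344.66189615]), array([420.18378919, 446.11581807, 189.07648279, 453.36169393]))
block/head top [ 0.48359248 -0.39080215  0.08      ] [ 0.48608765 -0.4093885   0.08      ]
nose top [ 0.46470351 -0.21848378  0.106     ] [ 0.46587084 -0.23521229  0.1       ]
```

View pics/topc.png

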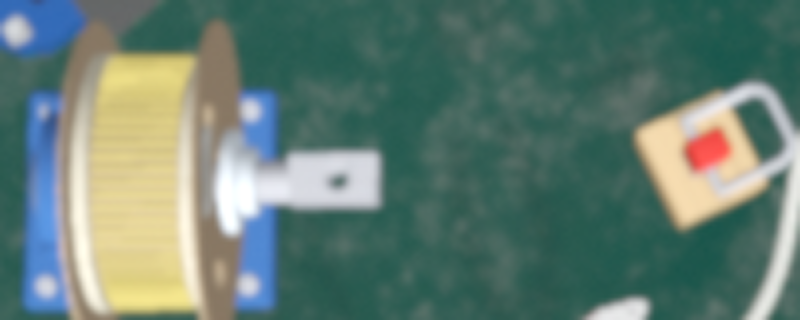

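View pics/sidec.png

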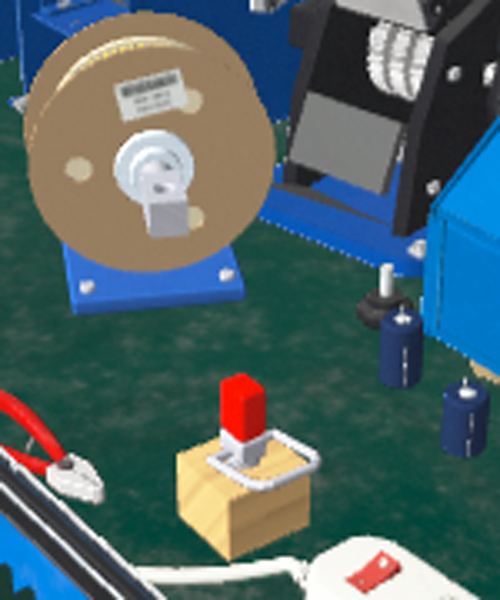

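```bash
cat > m.py <<'E'
from h import *
T=lambda x,y,z:ray('top',((x+.5)/4-.5+120,(y+.5)/4-.5+160),z)
S=lambda x,y,z:ray('side',((x+.5)/3.33333-.5+180,(y+.5)/3.33333-.5+95),z)
def d(a,b): v=b-a; return np.round([np.degrees(np.arctan2(v[1],v[0])),np.hypot(*v[:2])*1e3],1)
np.set_printoptions(precision=4,suppress=True)
print('bolts x',d(T(46,110,.01),T(250,110,.01)),d(T(46,287,.01),T(248,287,.01)),'y',d(T(250,287,.01),T(250,110,.01)))
print('hole top',T(338,181,.106),'side',S(167,186,.106))
print('nose end mid',T(382,180,.106), 'left corner',d(T(380,151,.106),T(381,209,.106)))
print('side nose edge top front',S(148,207,.106),S(187,201,.106),d(S(148,207,.106),S(187,201,.106)))
print('head top T',T(709,148,.084),'S',S(242,381,.084))
print('loop wires',d(T(690,122,.047),T(750,88,.053)),d(T(717,190,.047),T(775,160,.053)))
print('bar',T(781,119,.0533), 'head->bar',d(T(709,148,.084),T(781,119,.0533)))
print('block corners',T(637,132,.038),T(682,230,.038),T(718,92,.038))
E
python3 m.py
```

```text
bolts x [-88.4 103.7] [-88.4 101.5] y [ 2.7 89.9]
hole top [ 0.4632 -0.2206  0.106 ] side [ 0.4674 -0.2155  0.106 ]
nose end mid [ 0.4642 -0.2407  0.106 ] left corner [-176.8   26.7]
side nose edge top front [ 0.4544 -0.2402  0.106 ] [ 0.4768 -0.2358  0.106 ] [10.9 22.8]
head top T [ 0.4858 -0.3921  0.084 ] S [ 0.4876 -0.3892  0.084 ]
loop wires [-59.5  33.1] [-61.6  31.2]
bar [ 0.5046 -0.4294  0.0533] head->bar [-63.2  41.8]
block corners [ 0.4982 -0.3601  0.038 ] [ 0.4503 -0.3833  0.038 ] [ 0.5193 -0.3998  0.038 ]
```

Emit:
step_arm:
  xyz:
    - [3.7, -0.8, 0]
    - [7.5, -1.5, 0]
    - [11.3, -2.3, 0]
    - [15, -3.1, 0]
    - [18.8, -3.9, 0]
    - [22.6, -4.6, 0]
    - [26.4, -5.4, 0]
    - [30.1, -6.2, 0]
    - [33.9, -6.9, 0]
    - [37.7, -7.7, 0]
  spin: [-7, -14, -21, -28, -35, -42, -49, -56, -63, -70]

```text
t: 0.93
tool_pos: [0.4882, -0.3903, 0.2452]
ee_rot: [-0.0, 0.741, 0.672, -0.0]
ft_force: [-0.1, -1.1, 0.5]
opening: 0.0855
```

Emit:
step_arm:
  xyz:
    - [0, 0, 1]
    - [0, 0, 2]
    - [0, 0, 3]
    - [0, 0, 4]
    - [0, 0, 5]
    - [0, 0, 5]
    - [0, 0, 5]
    - [0, 0, 5]
    - [0, 0, 5]
    - [0, 0, 5]
  spin: [-7, -14, -21, -28, -34.4, -34.4, -34.4, -34.4, -34.4, -34.4]

```text
t: 1.77
tool_pos: [0.487, -0.3913, 0.1958]
ee_rot: [0.0, 0.512, 0.859, -0.0]
ft_force: [0.2, -0.5, 0.5]
opening: 0.0855
```

```bash
cat >> h.py <<'E'
def tool(dst=None):
    s=arm.state(); r=R.from_quat(s['ee_rot'],scalar_first=True); m=r.as_matrix()
    np.set_printoptions(precision=4,suppress=True)
    print('t',round(s['t'],2),'pos',s['tool_pos'],'yaw y',np.round(np.degrees(np.arctan2(m[1,1],m[0,1])),2),'z',m[:,2],'F',s['ft_force'],'op',round(s['opening'],4))
    if dst is not None: print('shift cm',r.inv().apply(np.array(dst)-s['tool_pos'])*100)
E
python3 - <<'E'
from h import *
tool((.4866,-.3908,.068)); print(arm.state()['joint_positions'])
a=arm.camera('side')[150:280,180:330]; b=arm.camera('top')[130:260,220:370]
im=np.hstack([a,b]); crop('',0,0,300,130,2.66,'g1.png',im)
E
```

```text
t 1.77 pos [ 0.487  -0.3913  0.1958] yaw y 28.38 z [ 0.0005 -0.0004 -1.    ] F [ 0.1635 -0.5459  0.5124] op 0.0855
shift cm [ 0.0706 -0.0177 12.7827]
[ 0.8378  0.8707 -0.4766  1.3446  0.4228  1.026   0.7832]
```

View pics/g1.png

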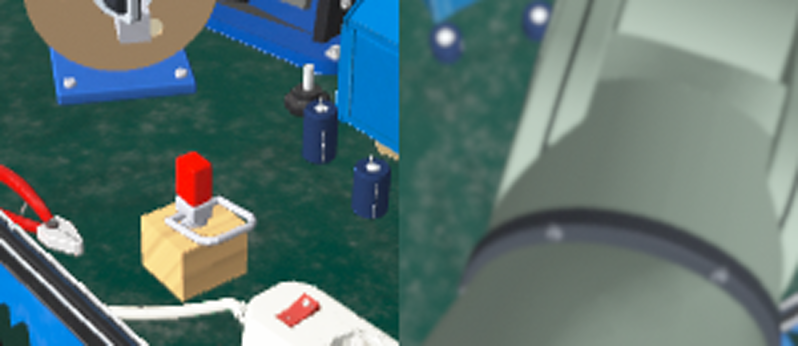

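Emit:
step_arm:
  xyz:
    - [0, 0, 3]
    - [0, 0, 6]
    - [0, 0, 9]
    - [0, 0, 11.4]
    - [0, 0, 12.7]
    - [0, 0, 12.7]
    - [0, 0, 12.7]
    - [0, 0, 12.7]
    - [0, 0, 12.7]
    - [0, 0, 12.7]
  spin: [0, 0, 0, 0, 0, 0, 0, 0, 0, 0]

```text
t: 2.7
tool_pos: [0.4872, -0.3916, 0.0695]
ee_rot: [0.001, 0.512, 0.859, -0.0]
ft_force: [0.3, -0.6, -0.1]
opening: 0.0855
```

Emit:
step_arm:
  xyz:
    - [0, 0, 0]
    - [0, 0, 0]
    - [0, 0, 0]
    - [0, 0, 0]
    - [0, 0, 0]
    - [0, 0, 0]
    - [0, 0, 0]
    - [0, 0, 0]
    - [0, 0, 0]
    - [0, 0, 0]
  spin: [0, 0, 0, 0, 0, 0, 0, 0, 0, 0]
  gripper: 1.0
  newtons: 50

```text
t: 3.53
tool_pos: [0.4869, -0.3912, 0.0683]
ee_rot: [-0.0, 0.511, 0.859, 0.0]
ft_force: [-1.1, 0.2, 2.0]
opening: 0.0153
```

Run:
```python
from h import *
tool()
crop('side',190,160,120,100,5,'g2.png')
```

```text
t 3.53 pos [ 0.4869 -0.3912  0.0683] yaw y 28.48 z [ 0.      0.0001 -1.    ] F [-1.0997  0.2262  1.9703] op 0.0153
```

View pics/g2.png

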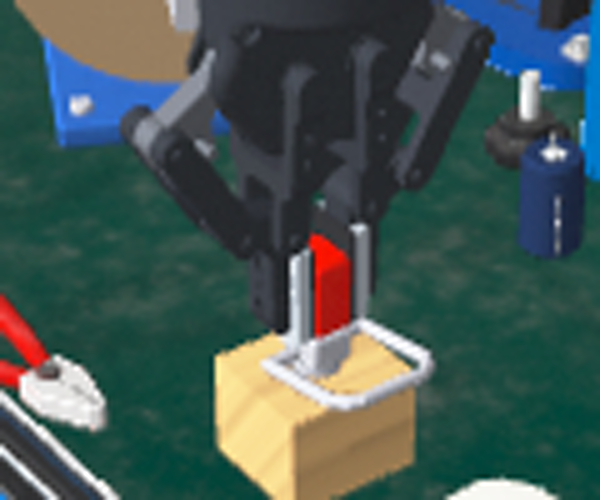

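Emit:
step_arm:
  xyz:
    - [0, 0, -0.5]
    - [0, 0, -2]
    - [0, 0, -4]
    - [0, 0, -6.5]
    - [0, 0, -9]
    - [0, 0, -11.5]
    - [0, 0, -13]
    - [0, 0, -13.7]
    - [0, 0, -13.7]
    - [0, 0, -13.7]
  spin: [0, 0, 0, 0, 5, 10, 16, 22, 26.5, 26.5]

```text
t: 4.42
tool_pos: [0.487, -0.3912, 0.206]
ee_rot: [0.0, 0.696, 0.718, -0.0]
ft_force: [0.7, -0.0, -1.3]
opening: 0.0149
```

Run:
```python
from h import *
tool((.465,-.219,.18)); tool((.465,-.219,.136))
```

```text
t 4.42 pos [ 0.487  -0.3912  0.206 ] yaw y 1.76 z [ 0.0005 -0.0005 -1.    ] F [ 0.6759 -0.0486 -1.2709] op 0.0149
shift cm [17.2817 -1.6698  2.5919]
t 4.42 pos [ 0.487  -0.3912  0.206 ] yaw y 1.76 z [ 0.0005 -0.0005 -1.    ] F [ 0.6759 -0.0486 -1.2709] op 0.0149
shift cm [17.284  -1.672   6.9919]
```

Emit:
step_arm:
  xyz:
    - [2, -0.2, 0]
    - [5, -0.5, 0]
    - [8, -0.8, 0]
    - [11, -1.1, 0]
    - [14, -1.4, 0]
    - [16, -1.6, 0.5]
    - [17, -1.7, 1]
    - [17.3, -1.7, 2]
    - [17.3, -1.7, 2.6]
    - [17.3, -1.7, 2.6]
  spin: [0, 0, 0, 0, 0, 0, 0, 0, 0, 0]

```text
t: 5.25
tool_pos: [0.4635, -0.2189, 0.1783]
ee_rot: [-0.001, 0.694, 0.72, -0.0]
ft_force: [-0.1, -0.5, -1.2]
opening: 0.0155
```

Run:
```python
from h import *
tool()
s=arm.camera('side'); cv2.imwrite('pics/s3.png',s[:,:,::-1])
crop('',195,115,75,60,8,'s3c.png',s)
```

```text
t 5.25 pos [ 0.4635 -0.2189  0.1783] yaw y 2.12 z [-0.0017  0.0007 -1.    ] F [-0.0776 -0.451  -1.2071] op 0.0155
```

View pics/s3c.png

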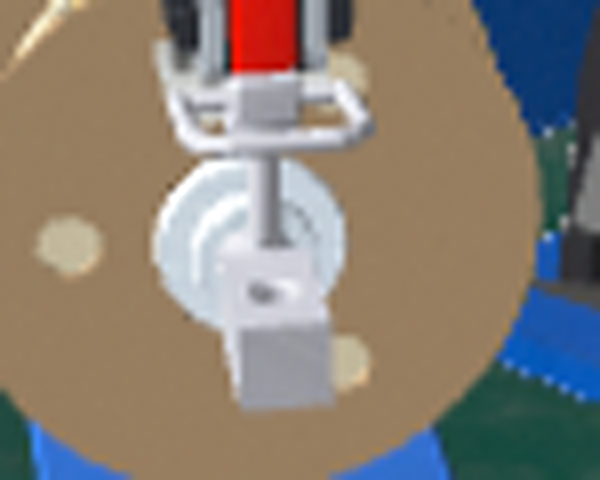

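Run:
```python
from h import *
C=lambda x,y,z:ray('side',((x+.5)/8-.5+195,(y+.5)/8-.5+115),z)
tool()
for z in(.116,.118,.120): print('tip',C(273,247,z))
print('hole',C(275,291,.106),'front edge',C(284,326,.106),C(238,330,.106),C(331,322,.106))
p=arm.state()['tool_pos']
for z in (.118,): 
  for dy in (0,.0):
    u,v=proj('side',np.array([p[0],p[1],z])); print('pred tip crop',(u-195+.5)*8-.5,(v-115+.5)*8-.5)
```

```text
t 5.3 pos [ 0.4636 -0.2193  0.1789] yaw y 2.06 z [-0.0011  0.0004 -1.    ] F [-0.026   0.1227 -0.5016] op 0.0155
tip [ 0.4658 -0.214   0.116 ]
tip [ 0.4654 -0.2181  0.118 ]
tip [ 0.4651 -0.2222  0.12  ]
hole [ 0.4657 -0.2174  0.106 ] front edge [ 0.4661 -0.2359  0.106 ] [ 0.4552 -0.2364  0.106 ] [ 0.4772 -0.2353  0.106 ]
pred tip crop 265.81669710801384 249.60740802634632
pred tip crop 265.81669710801384 249.60740802634632
```

Emit:
step_arm:
  xyz:
    - [0.05, 0, 0.4]
    - [0.05, 0, 0.8]
    - [0.05, 0, 1.0]
    - [0.05, 0, 1.1]
    - [0.05, 0, 1.2]
    - [0.05, 0, 1.25]
    - [0.05, 0, 1.3]
    - [0.05, 0, 1.35]
    - [0.05, 0, 1.4]
    - [0.05, 0, 1.4]
  spin: [0, 0, 0, 0, 0, 0, 0, 0, 0, 0]

```text
t: 6.13
tool_pos: [0.4638, -0.2184, 0.1653]
ee_rot: [-0.0, 0.695, 0.719, 0.0]
ft_force: [-0.3, -0.0, -0.7]
opening: 0.0153
```

Emit:
step_arm:
  xyz:
    - [0, 0, 0.05]
    - [0, 0, 0.1]
    - [0, 0, 0.15]
    - [0, 0, 0.2]
    - [0, 0, 0.25]
    - [0, 0, 0.3]
    - [0, 0, 0.3]
    - [0, 0, 0.3]
    - [0, 0, 0.3]
    - [0, 0, 0.3]
  spin: [0, 0, 0, 0, 0, 0, 0, 0, 0, 0]

```text
t: 6.97
tool_pos: [0.464, -0.2185, 0.1623]
ee_rot: [0.0, 0.695, 0.719, 0.0]
ft_force: [3.2, -1.2, -0.5]
opening: 0.015
```

Emit:
step_arm:
  xyz:
    - [0, 0.05, 0]
    - [0, 0.05, 0.05]
    - [0, 0.05, 0.1]
    - [0, 0.05, 0.15]
    - [0, 0.05, 0.2]
    - [0, 0.05, 0.25]
    - [0, 0.05, 0.3]
    - [0, 0.05, 0.3]
    - [0, 0.05, 0.3]
    - [0, 0.05, 0.3]
  spin: [0, 0, 0, 0, 0, 0, 0, 0, 0, 0]

```text
t: 7.8
tool_pos: [0.4644, -0.2185, 0.1593]
ee_rot: [0.0, 0.695, 0.719, 0.0]
ft_force: [3.4, -2.4, -1.2]
opening: 0.0153
```

Emit:
step_arm:
  xyz:
    - [-0.03, 0.05, 0.1]
    - [-0.03, 0.05, 0.2]
    - [-0.03, 0.05, 0.3]
    - [-0.03, 0.05, 0.4]
    - [-0.03, 0.05, 0.5]
    - [-0.03, 0.05, 0.6]
    - [-0.03, 0.05, 0.7]
    - [-0.03, 0.05, 0.8]
    - [-0.03, 0.05, 0.8]
    - [-0.03, 0.05, 0.8]
  spin: [0, 0, 0, 0, 0, 0, 0, 0, 0, 0]

```text
t: 8.63
tool_pos: [0.4648, -0.2187, 0.1513]
ee_rot: [-0.0, 0.695, 0.719, 0.0]
ft_force: [-0.1, -1.1, -0.5]
opening: 0.0153
```

Emit:
step_arm:
  xyz:
    - [0, 0, 0.2]
    - [0, 0, 0.4]
    - [0, 0, 0.6]
    - [0, 0, 0.8]
    - [0, 0, 1.0]
    - [0, 0, 1.2]
    - [0, 0, 1.3]
    - [0, 0, 1.35]
    - [0, 0, 1.4]
    - [0, 0, 1.4]
  spin: [0, 0, 0, 0, 0, 0, 0, 0, 0, 0]

```text
t: 9.47
tool_pos: [0.4649, -0.2187, 0.1373]
ee_rot: [-0.0, 0.695, 0.719, 0.0]
ft_force: [-0.2, 0.2, -1.1]
opening: 0.0151
```

Emit:
step_arm:
  xyz:
    - [0, 0, 0.03]
    - [0, 0, 0.06]
    - [0, 0, 0.09]
    - [0, 0, 0.12]
    - [0, 0, 0.15]
    - [0, 0, 0.18]
    - [0, 0, 0.2]
    - [0, 0, 0.2]
    - [0, 0, 0.2]
    - [0, 0, 0.2]
  spin: [0, 0, 0, 0, 0, 0, 0, 0, 0, 0]

```text
t: 10.3
tool_pos: [0.4649, -0.2187, 0.1361]
ee_rot: [0.0, 0.695, 0.719, 0.0]
ft_force: [-5.2, 2.1, 20.3]
opening: 0.0152
```

Emit:
step_arm:
  xyz:
    - [0, 0, -0.08]
    - [0, 0, -0.08]
    - [0, 0, -0.08]
    - [0, 0, -0.08]
    - [0, 0, -0.08]
    - [0, 0, -0.08]
    - [0, 0, -0.08]
    - [0, 0, -0.08]
    - [0, 0, -0.08]
    - [0, 0, -0.08]
  spin: [0, 0, 0, 0, 0, 0, 0, 0, 0, 0]
  gripper: 5

```text
t: 11.13
tool_pos: [0.4649, -0.2187, 0.1361]
ee_rot: [-0.0, 0.695, 0.719, 0.0]
ft_force: [0.6, 1.7, 0.3]
opening: 0.0498
```

Emit:
step_arm:
  xyz:
    - [0, 0, -0.3]
    - [0, 0, -1]
    - [0, 0, -2]
    - [0, 0, -3]
    - [0, 0, -4]
    - [0, 0, -5]
    - [0, 0, -6]
    - [0, 0, -7]
    - [0, 0, -7.5]
    - [0, 0, -7.5]
  spin: [0, 0, 0, 0, 0, 0, 0, 0, 0, 0]

```text
t: 11.97
tool_pos: [0.4652, -0.2188, 0.2123]
ee_rot: [0.001, 0.695, 0.719, 0.0]
ft_force: [-0.4, -0.1, -0.2]
opening: 0.0498
```

Run:
```python
from h import *
tool((.466,-.265,.145))
crop('side',190,110,90,72,8,'s4.png')
```

```text
t 11.97 pos [ 0.4652 -0.2188  0.2123] yaw y 1.98 z [ 0.0016 -0.0006 -1.    ] F [-0.4433 -0.1246 -0.209 ] op 0.0498
shift cm [-4.6111 -0.0873  6.7313]
```

View pics/s4.png

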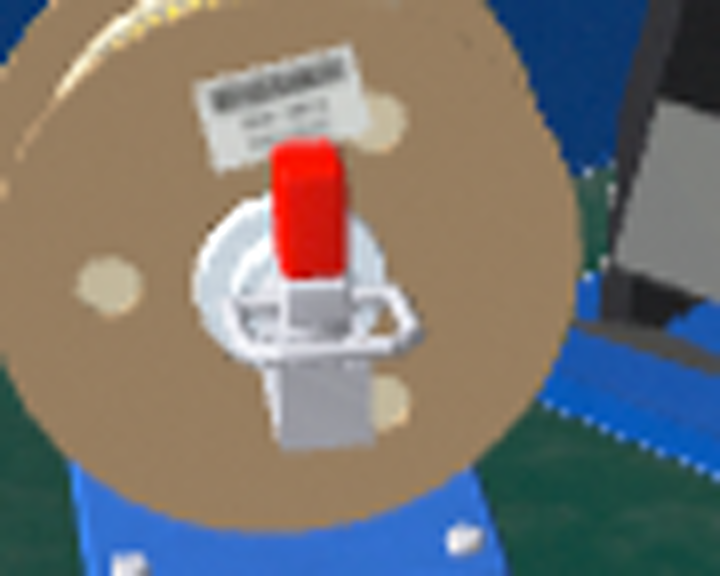

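Emit:
step_arm:
  xyz:
    - [-1, 0, 0]
    - [-2, 0, 0]
    - [-3, 0, 0]
    - [-3.9, 0, 0]
    - [-3.9, 0, 0.5]
    - [-3.9, 0, 1.5]
    - [-3.9, 0, 3]
    - [-3.9, 0, 4.5]
    - [-3.9, 0, 5.5]
    - [-3.9, 0, 6]
  spin: [0, 0, 0, 0, 0, 0, 0, 0, 0, 0]
  gripper: 0

```text
t: 12.85
tool_pos: [0.4658, -0.2575, 0.1496]
ee_rot: [-0.001, 0.695, 0.719, -0.0]
ft_force: [-0.7, 0.0, 0.6]
opening: 0.0001
```

Emit:
step_arm:
  xyz:
    - [0, 0, 0.2]
    - [0, 0, 0.4]
    - [0, 0, 0.6]
    - [0, 0, 0.8]
    - [0, 0, 1]
    - [0, 0, 1.2]
    - [0, 0, 1.4]
    - [0, 0, 1.6]
    - [0, 0, 1.8]
    - [0, 0, 1.8]
  spin: [0, 0, 0, 0, 0, 0, 0, 0, 0, 0]

```text
t: 13.68
tool_pos: [0.4662, -0.2579, 0.1329]
ee_rot: [0.0, 0.695, 0.719, -0.0]
ft_force: [0.6, -2.6, 2.4]
opening: -0.0002
```

Run:
```python
from h import *
tool()
crop('side',190,110,90,72,8,'s5.png')
```

```text
t 13.68 pos [ 0.4662 -0.2579  0.1329] yaw y 1.97 z [ 0.0001 -0.0002 -1.    ] F [ 0.6036 -2.5748  2.4338] op -0.0002
```

View pics/s5.png

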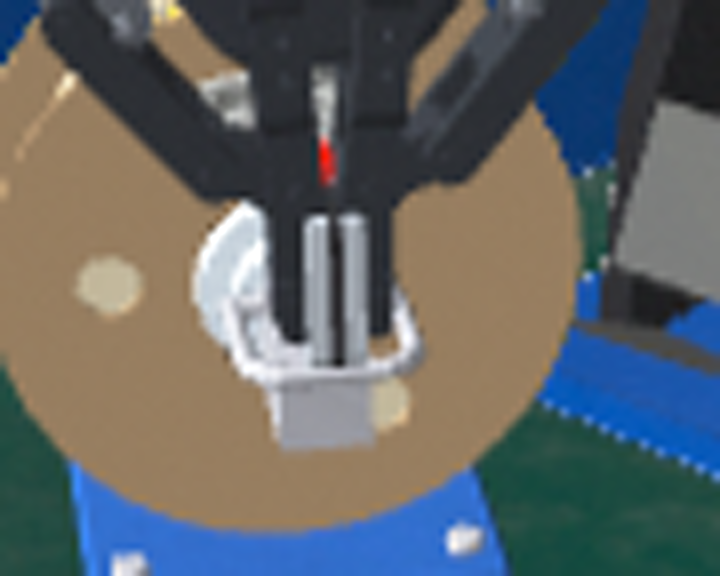

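Emit:
step_arm:
  xyz:
    - [0, 0, 0.15]
    - [0, 0, 0.3]
    - [0, 0, 0.45]
    - [0, 0, 0.6]
    - [0, 0, 0.75]
    - [0, 0, 0.9]
    - [0, 0, 1.05]
    - [0, 0, 1.2]
    - [0, 0, 1.3]
    - [0, 0, 1.3]
  spin: [0, 0, 0, 0, 0, 0, 0, 0, 0, 0]

```text
t: 14.57
tool_pos: [0.4661, -0.2574, 0.1198]
ee_rot: [-0.0, 0.695, 0.719, 0.0]
ft_force: [0.7, 0.8, 2.0]
opening: 0.0002
```

Emit:
step_arm:
  xyz:
    - [0, 0, 0.15]
    - [0, 0, 0.3]
    - [0, 0, 0.45]
    - [0, 0, 0.6]
    - [0, 0, 0.75]
    - [0, 0, 0.9]
    - [0, 0, 1.05]
    - [0, 0, 1.2]
    - [0, 0, 1.3]
    - [0, 0, 1.3]
  spin: [0, 0, 0, 0, 0, 0, 0, 0, 0, 0]

```text
t: 15.4
tool_pos: [0.4661, -0.2578, 0.1069]
ee_rot: [-0.0, 0.695, 0.719, -0.0]
ft_force: [-0.2, 0.5, 0.6]
opening: -0.0001
```

Emit:
step_arm:
  xyz:
    - [0, 0, 0.1]
    - [0, 0, 0.2]
    - [0, 0, 0.3]
    - [0, 0, 0.4]
    - [0, 0, 0.4]
    - [0, 0, 0.4]
    - [0, 0, 0.4]
    - [0, 0, 0.4]
    - [0, 0, 0.4]
    - [0, 0, 0.4]
  spin: [0, 0, 0, 0, 0, 0, 0, 0, 0, 0]

```text
t: 16.23
tool_pos: [0.4662, -0.2577, 0.1031]
ee_rot: [-0.0, 0.695, 0.719, 0.0]
ft_force: [-0.9, -0.6, -0.1]
opening: -0.0
```

Emit:
step_arm:
  xyz:
    - [-0.5, 0, -0.5]
    - [-1, 0, -2]
    - [-1, 0, -4]
    - [-1, 0, -6]
    - [-1, 0, -8]
    - [-1, 0, -10]
    - [-1, 0, -12]
    - [-1, 0, -13]
    - [-1, 0, -13]
    - [-1, 0, -13]
  spin: [0, 0, 0, 0, 0, 0, 0, 0, 0, 0]

```text
t: 17.07
tool_pos: [0.4665, -0.2681, 0.2334]
ee_rot: [0.0, 0.695, 0.719, 0.0]
ft_force: [0.9, 1.0, -0.9]
opening: 0.0002
```

Run:
```python
from h import *
tool()
crop('side',190,110,90,72,8,'s6.png')
```

```text
t 17.07 pos [ 0.4665 -0.2681  0.2334] yaw y 1.97 z [ 0.0006 -0.0003 -1.    ] F [ 0.8852  1.0088 -0.8811] op 0.0002
```

View pics/s6.png

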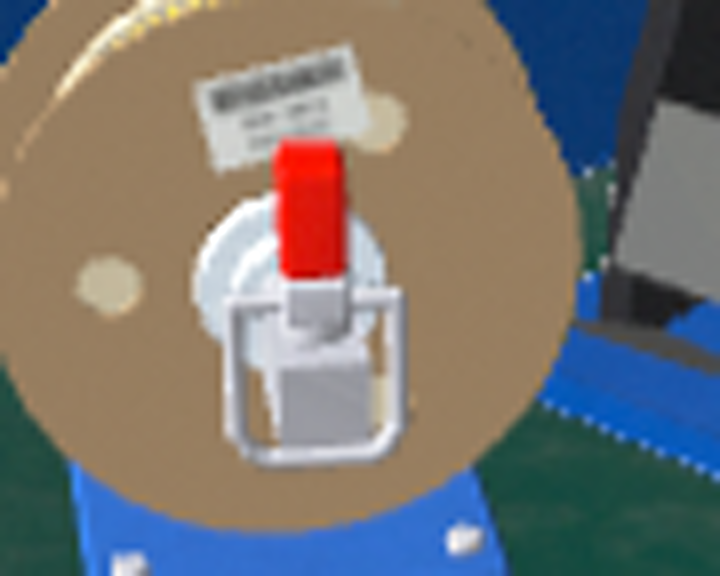

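Run:
```python
from h import *
for off in(-.2187,-.2165):
 for q in(0,.785,1.2,1.5,1.6,1.745):
  a=.1745-q; L=.042; u,v=proj('side',np.array([.4655+.0014,off-L*np.cos(a),.114+L*np.sin(a)]))
  print(off,q,round((u-190+.5)*8-.5),round((v-110+.5)*8-.5))
```

```text
-0.2187 0 336 354
-0.2187 0.785 336 461
-0.2187 1.2 332 479
-0.2187 1.5 328 474
-0.2187 1.6 327 469
-0.2187 1.745 324 459
-0.2165 0 335 350
-0.2165 0.785 335 456
-0.2165 1.2 331 475
-0.2165 1.5 327 470
-0.2165 1.6 326 464
-0.2165 1.745 324 454
```

Emit:
step_arm:
  xyz:
    - [-2, 0, 0]
    - [-5, 0, 0]
    - [-8, 0, 0]
    - [-11, 0, 0]
    - [-14, 0, 0]
    - [-17, 0, 0]
    - [-20, 0, 0]
    - [-22, 0, 0]
    - [-22, 0, 0]
    - [-22, 0, 0]
  spin: [0, 0, 0, 0, 0, 0, 0, 0, 0, 0]

```text
t: 17.95
tool_pos: [0.4736, -0.4879, 0.2314]
ee_rot: [-0.001, 0.695, 0.719, 0.0]
ft_force: [0.6, 1.2, 0.0]
opening: 0.0
```

Run:
```python
from h import *
tool()
crop('top',120,120,200,140,4,'t7.png')
```

```text
t 17.95 pos [ 0.4736 -0.4879  0.2314] yaw y 1.92 z [-0.0014  0.0016 -1.    ] F [0.5988 1.1798 0.0331] op 0.0
```

View pics/t7.png

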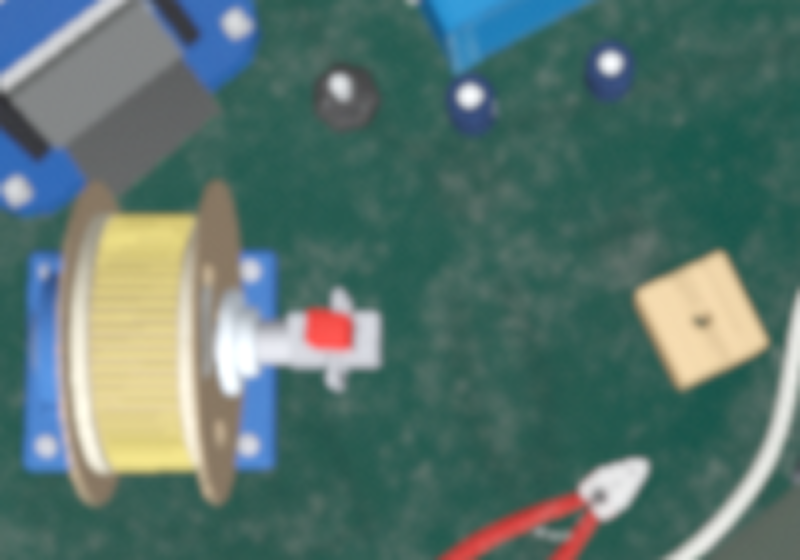

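The top view shows the red grip at crop (330,328) over the hole. Wire shows only beside the pin, at (340,300) and (337,380), and none past the nose end at (382,340), so the loop is shut. The bystanders and block haven't moved.

```bash
python3 -c "
from workcell import arm
print(arm.close_job(), arm.state()['t'])"
```

```text
the job is handed in; nothing more can be done
the job is handed in; nothing more can be done
```

The pin is in the spindle's cross hole with its shoulder on the spindle and its loop shut underneath. I handed the job in at about 18 s of the 61 s allowed.

- **Insertion:** I gripped the pin by its head, turned it so the loop pointed along the spindle, and felt for the hole. Side forces stayed around 3–4 N while searching, and the shoulder seated at about 20 N.
- **Loop:** After letting go, I pushed the bar down with the closed fingertips. The force readings were under 4 N, and it snapped shut under the nose.
- **Last checks:** The side view shows the loop hanging around the nose with the bar below it. Its height in that picture would also fit the half-way angle. The wire's width there and the top view, where no wire shows past the nose end, settle it as shut.
- **Surroundings:** The cutters, knob, capacitors and wooden block look unmoved. The arm was clear of everything.
- **Disagreements:** The two cameras differed by about 3–5 mm on where the hole was, and touch settled it. No check failed. Closing the job gave no verdict.

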